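# Foot under the lip: measuring cylinder into its holding box

### The arm

A 7-joint arm with a two-finger parallel gripper is mounted at the origin on a cart in front of the work surface, level with it; the furniture and walls round the work are solid. World frame = base frame: x ahead of the robot, y to its left, z up, the work surface at z = 0. Lengths are in m, angles in rad, forces in N, time in s.
With the tool pointing down it reaches from about 0.425 to 0.875 m from the base axis. Payload 9.9 kg.
Tool frame: the origin (TCP) lies at the very end of the fingers, on their centre line; the grasp point (between the pads) lies 19 mm behind it; z points along the fingers, y is the direction in which the jaws open and shut (so a half turn about z gives the same grasp; the last joint's range is limited). The gripper opens to 85 mm and grips with 20 to 120 N. Pads are 22 mm wide; open, the fingers measure 114 mm over their backs; the gripper's body (76 mm by 85 mm) begins 54 mm behind the grasp point. The pads swing forward as they close: fully open they stand 13 mm farther back than shut.
Start: joints at [1.058, 0.576, 0.025, 1.437, -0.015, 1.129, -0.057], TCP at [0.281, -0.614, 0.193] pointing down, gripper open.
Joint ranges: [-2.76, 2.76], [-0.34, 2.15], [-1.52, 1.57], [0.19, 2.46], [-1.09, 4.23], [0.17, 1.99], [-2.82, 2.82]. Speed limits (rad/s): [2.22, 2.22, 3.01, 3.01, 3.14, 3.14, 3.14].

### API

Orientations are given as a unit quaternion [x, y, z, w].
In Python, from station import manip gives the robot as it stands. Calls block until the motion is done:
- manip.reach(position, orientation): joint-space move of the TCP to a pose.
- manip.move_linear(position, orientation=None, rate=0.15, max_force=None): straight line of the TCP; orientation=None keeps the orientation; rate is the mean speed in m/s. With max_force (N) it stops when the force on the tool has changed by that much, and returns True; else False.
- manip.move_joints(angles): joint-space move.
- manip.set_gripper(opening): finger opening in m; the grip force is fixed at half the most; returns when the fingers have stopped.
- manip.dwell(seconds).
- manip.solve_ik(position, orientation): joint angles nearest the present ones, or None.
- manip.grab_frame(name): name is "scene" or "top" or "wrist"; returns a dict with "color" (420x560x3 uint8, red, green, blue), "fx", "fy", "cx", "cy" (pixels), "D" ([k1, k2, p1, p2, k3] as OpenCV has them; the pictures are not rectified), "pose" (4x4, takes a point from camera to world coordinates). Camera axes: x right, y up, looking along -z (the intrinsics and any distortion apply to the point x, -y, -z); pixel columns grow to the right and rows downward; lengths in m; the calibration is good to about 2 mm. A picture is of the moment at which its call begins. There is no depth.
A pose or a line that the arm cannot do raises manip.PlanningError and nothing moves.
- manip.sign_off(): hands the job in, once; it reports no verdict.
Trained networks look in a picture, given as the dict that the camera call returned (one of the last four; its "shot" number tells which), for a name from the list of things; names that differ only in an ending like _2 or _b are one class to them, and where a whole thing is asked for, a point or a joint stands for the part that bears it (a point fixed in the world has none). Each returns a list of dicts, best first, with "score" (0 to 1); they miss things now and then, are a little off and sometimes report something else, mostly with a low value. They report only what shows in the picture. A call takes as long as a camera call.
- manip.spot_in(picture, thing): "box" ([left, top, right, bottom] in pixels, round what is visible of it).
- manip.outline_of(picture, thing): "pixels" (420x560 bool, what is visible of it) and "box" ([left, top, right, bottom] in pixels, round what is visible of it).
Readings, each from a call of its own:
- manip.current_clock(): time.
- manip.current_joint_positions(): joint angles.
- manip.current_dq(): joint speeds.
- manip.current_tau(): joint torques, N m.
- manip.current_tool_pos(): TCP position.
- manip.current_tcp_rot(): TCP orientation.
- manip.current_contact_force(): force on the tool from outside, world axes, zero at the start.
- manip.current_wrist_torque(): the same for the moment, N m.
- manip.current_grip_width(): finger opening in m.
Only numpy, scipy, OpenCV 4.12 (cv2) and the standard library are available. Lean on these libraries where they do the work, as an engineer would, in place of code of your own. Each camera call takes 0.05 s, during which the arm holds its last target. There are 200 camera calls.

### The job

Put the measuring cylinder with the blue foot away in the low holding box, whose cover opening is narrower than the foot: tilt the cylinder to pass one edge of the foot under the cover, then bring it upright inside, foot flat on the box floor, before you let go of it. Leave the orange-footed cylinder standing where it is.

Things in the scene. Friction and masses are not known exactly. Their poses are not given: they have to be found in the camera images.
- blue_cylinder_center (a point): stoppered measuring cylinder: round foot 80 mm in diameter, 8 mm thick; from its middle a clear tube 22 mm in diameter; round that, from 72 to 116 mm up, a six-sided guard, 26 mm across flats (flats face x and every 60 degrees); fixed stopper up to 130 mm. Foot, guard, stopper blue. 0.08 to 0.17 kg. Point: on its axis 65 mm above its underside (half-way up); z up the axis. The one to put away
- orange_cylinder_center (a point): stoppered measuring cylinder: round foot 80 mm in diameter, 8 mm thick; from its middle a clear tube 22 mm in diameter; round that, from 72 to 116 mm up, a six-sided guard, 26 mm across flats (flats face x and every 60 degrees); fixed stopper up to 130 mm. Foot, guard, stopper orange. 0.08 to 0.17 kg. Point: on its axis 65 mm above its underside (half-way up); z up the axis. Leave it alone
- holder_floor (a point): middle of the inner floor of the holding box: low, grey, fixed to the worktop, 120 mm along its x, 150 mm along its y, 30 mm high. The inner floor is 4 mm above the worktop; inside 110 mm (x) by 140 mm (y), 22 mm high under the cover. x and y level, along the box's sides; z up
- holder_opening (a point): middle of the only opening, level with the top of the fixed 4 mm aluminium cover (26 mm above the inner floor). Opening 68 mm along x, 108 mm along y: lips of 21 mm at both x ends, which are alike. The foot passes tilted 20 to 30 degrees about the box's y axis, low edge 10 to 20 mm in under one x lip. Axes as the box
- balance: the black electronic balance, fixed, between the cylinders and the box; origin under its middle on the worktop. Base about 310 mm (x) by 190 mm (y); over it, hard to see, stands a draught shield of clear glass, 255 mm high with its knob, from 65 mm in front of the origin (-x) to 145 mm behind it and 95 mm to each side. Carry things round it in front or well above

How it is judged:
By the outcome, as a careful person would: the job done as asked, in the order asked, and still so for the second after the job is handed in, with the robot touching nothing.
It also fails if it takes over 48 s, if anything falls off the work surface, if the arm or the gripper's body presses on something with over 40 N, if the wrist force passes 120 N, or if a joint passes its speed limit or range.

## Working session

There is one attempt and no reset: what is moved stays moved. The work goes in short steps, each a Python script; the robot and the scene stay as the last script left them, time stands still between calls to the robot, and variables do not carry over. Pictures are saved under pics/ and viewed, about 8 in all and at most 12, crops included, and the job is handed in when it is done.

```bash
mkdir -p pics; ls
cat > h.py <<'E'
from station import manip
import numpy as np, cv2
from scipy.spatial.transform import Rotation as R
def ray(f,uv):
    K=np.array([[f['fx'],0,f['cx']],[0,f['fy'],f['cy']],[0,0,1.]])
    p=cv2.undistortPoints(np.array(uv,float).reshape(-1,1,2),K,np.array(f['D']))[:,0]
    d=np.c_[p[:,0],-p[:,1],-np.ones(len(p))]@np.array(f['pose'])[:3,:3].T
    return np.array(f['pose'])[:3,3],d
def onplane(f,uv,z):
    o,d=ray(f,uv); return o+d*((z-o[2])/d[:,2])[:,None]
def proj(f,P):
    T=np.linalg.inv(np.array(f['pose'])); p=np.atleast_2d(P)@T[:3,:3].T+T[:3,3]
    p=p*[1,-1,-1]
    K=np.array([[f['fx'],0,f['cx']],[0,f['fy'],f['cy']],[0,0,1.]])
    return cv2.projectPoints(p,np.zeros(3),np.zeros(3),K,np.array(f['D']))[0][:,0]
def save(f,n,s=1): cv2.imwrite('pics/'+n,cv2.resize(f['color'][:,:,::-1],None,fx=s,fy=s))
E
python3 - <<'E'
from h import *
fs={}
for n in ['scene','top']:
    f=manip.grab_frame(n); fs[n]=f; print(n,np.round(f['pose'],3).tolist(),f['fx'])
    for t in ['blue_cylinder_center','orange_cylinder_center','holder_floor','balance']:
        print(t,[(round(d['score'],2),np.round(d['box']).tolist()) for d in manip.spot_in(f,t)][:3])
cv2.imwrite('pics/a.png',np.vstack([fs[n]['color'][:,:,::-1] for n in fs])[:, :])
im=np.hstack([fs[n]['color'][:,:,::-1] for n in fs]); 
save(fs['scene'],'s.png',1.4);save(fs['top'],'t.png',1.4)
print(manip.current_clock())
E
```

```text
pics
scene [[-0.899, 0.293, -0.324, 0.171], [-0.437, -0.612, 0.659, 0.722], [-0.005, 0.735, 0.678, 0.874], [0.0, 0.0, 0.0, 1.0]] 454.87433814815097
blue_cylinder_center [(0.66, [239.0, 314.0, 279.0, 367.0])]
orange_cylinder_center [(0.64, [269.0, 254.0, 302.0, 304.0])]
holder_floor [(0.88, [292.0, 150.0, 354.0, 190.0])]
balance [(0.75, [271.0, 254.0, 300.0, 309.0])]
top [[-0.007, 0.984, -0.179, 0.307], [-1.0, -0.011, -0.022, -0.051], [-0.024, 0.179, 0.984, 1.246], [0.0, 0.0, 0.0, 1.0]] 411.73464203934554
blue_cylinder_center [(0.89, [154.0, 235.0, 184.0, 258.0])]
orange_cylinder_center [(0.92, [204.0, 223.0, 231.0, 253.0]), (0.42, [349.0, 172.0, 411.0, 238.0])]
holder_floor []
balance []
0.5
```

View pics/s.png

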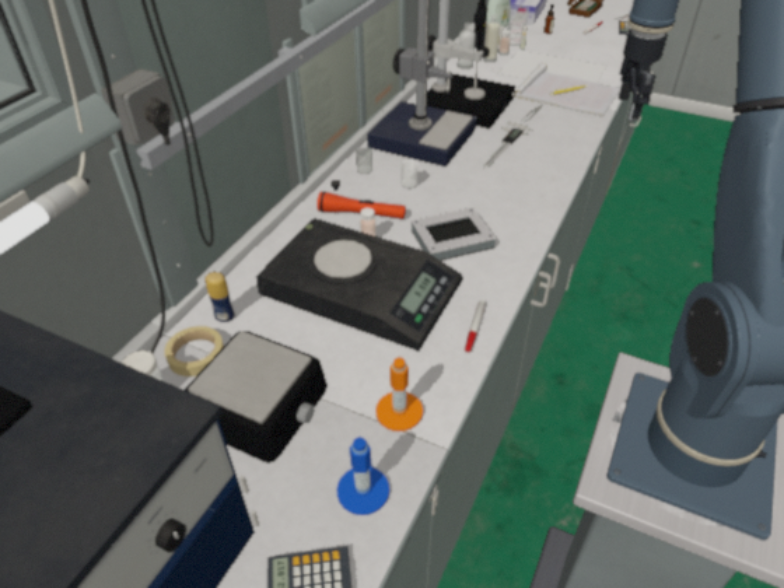

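View pics/t.png

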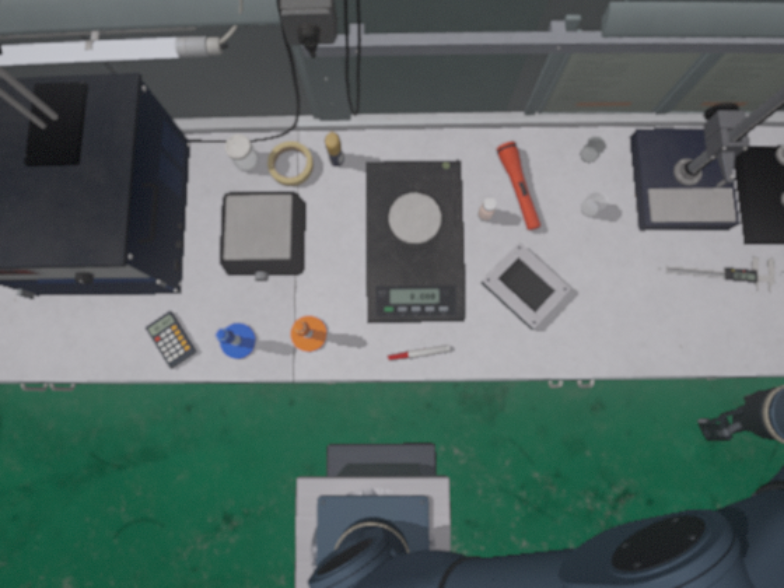

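The top view (scaled 1.4) shows the blue foot at about (237,341), the orange foot at (309,333), the balance at (415,240) and the box at (528,287), turned by about 40°. In the scene view the blue foot is at (363,490) and the box at (454,231). Next I fit models to both views.

```bash
cat >> h.py <<'E'
from scipy.optimize import minimize, least_squares
def boxpts(x,y,a):
    c,s=np.cos(a),np.sin(a); M=np.array([[c,-s],[s,c]])
    P=np.array([[i*.06,j*.075,z] for z in(0,.03) for i,j in((1,1),(-1,1),(-1,-1),(1,-1))])
    Q=np.array([[i*.034,j*.054,.03] for i,j in((1,1),(-1,1),(-1,-1),(1,-1))])
    for A in(P,Q): A[:,:2]=A[:,:2]@M.T+[x,y]
    return P,Q
def fitbox(fms,x0):
    ds=[(f,cv2.GaussianBlur(m.astype(np.float32),(0,0),1)) for f,m in fms]
    def cost(v):
        c=0
        for f,m in ds:
            P,_=boxpts(*v); h=cv2.convexHull(proj(f,P).astype(np.float32))
            S=8; im=np.zeros((420*2,560*2),np.float32)
            cv2.fillConvexPoly(im,np.round(h*2*16+8).astype(int),1,shift=4)
            im=cv2.GaussianBlur(cv2.resize(im,(560,420),interpolation=cv2.INTER_AREA),(0,0),1)
            c+=((im-m)**2).sum()/m.sum()
        return c
    sx=np.array([x0]+[np.add(x0,d) for d in((.02,0,0),(0,.02,0),(0,0,.1))])
    return minimize(cost,x0,method='Nelder-Mead',options=dict(initial_simplex=sx,xatol=1e-4,fatol=1e-5))
def bluemask(f,col='blue'):
    h=cv2.cvtColor(f['color'],cv2.COLOR_RGB2HSV); 
    return cv2.inRange(h,(105,140,60),(125,255,255)) if col=='blue' else cv2.inRange(h,(8,170,120),(18,255,255))
E
python3 - <<'E'
from h import *
T=manip.grab_frame('top'); S=manip.grab_frame('scene')
print(onplane(T,np.array([[237,341],[309,333],[528,287],[415,240]])/1.4,.02).round(3).tolist(),onplane(S,np.array([[363,490],[400,410],[454,231]])/1.4,.02).round(3).tolist())
o=onplane(T,np.array([[528,287]])/1.4,.015)[0]
fm=[]
for f in(T,S):
    d=manip.outline_of(f,'holder_floor'); print([(round(x['score'],2),np.round(x['box'])) for x in d])
    if d and d[0]['score']>.5: fm.append((f,d[0]['pixels']))
for sub in [fm]+[[q] for q in fm]:
    for a in(-.7,.85):
        r=fitbox(sub,[o[0],o[1],a]);print(a,r.x.round(4),r.fun)
t=manip.current_clock()
p=o.copy();p[2]=.30
for yaw in (0,np.pi/2,-np.pi/2,np.pi):
    q=(R.from_euler('z',yaw)*R.from_euler('x',np.pi)).as_quat(); s=manip.solve_ik(p,q); print(yaw,s)
w=manip.grab_frame('wrist');tc=np.eye(4);tc[:3,:3]=R.from_quat(manip.current_tcp_rot()).as_matrix();tc[:3,3]=manip.current_tool_pos()
print((np.linalg.inv(tc)@w['pose']).round(3),w['fx'],manip.current_tcp_rot())
E
```

```text
[[0.436, 0.289, 0.02], [0.452, 0.134, 0.02], [0.547, -0.339, 0.02], [0.655, -0.097, 0.02]] [[0.434, 0.303, 0.02], [0.447, 0.148, 0.02], [0.55, -0.339, 0.02]]
[(0.96, array([348., 174., 408., 237.]))]
[(0.56, array([296., 150., 355., 188.]))]
-0.7 [ 0.5524 -0.3348 -0.7581] 0.031582292169332504
0.85 [ 0.5532 -0.3358  1.0881] 0.3796660304069519
-0.7 [ 0.5528 -0.3329 -0.7721] 0.004723798483610153
0.85 [ 0.5512 -0.3332  1.1257] 0.22969494760036469
-0.7 [ 0.5533 -0.3371 -0.7587] 0.020096752792596817
0.85 [ 0.5541 -0.3388  1.0464] 0.14292171597480774
0 [ 0.41973974  0.4675758   0.10746195  1.34611178 -0.04979295  1.33051551
 -1.04319553]
1.5707963267948966 [ 0.65556392  0.47457989 -0.29257764  1.3360983   0.1354822   1.35031338
  0.36397622]
-1.5707963267948966 [ 0.1862508   0.50781823  0.52186611  1.35566934 -0.25144367  1.3435509
 -2.43190588]
3.141592653589793 [ 0.87888866  0.52742319 -0.69894226  1.32681856  0.33454689  1.40489018
  1.76420336]
[[ 0.001  0.95   0.312  0.081]
 [ 1.    -0.    -0.001 -0.001]
 [-0.     0.312 -0.95  -0.181]
 [ 0.     0.     0.     1.   ]] 344.9461063567334 [ 9.77109216e-01  2.12738289e-01  4.19111674e-06 -1.91438422e-06]
```

```bash
cat >> h.py <<'E'
def down(yaw): return (R.from_euler('z',yaw)*R.from_euler('x',np.pi)).as_quat()
E
python3 - <<'E'
from h import *
t=manip.current_clock()
q=down(.80)
manip.reach([.553,-.335,.17],q); print('dt',manip.current_clock()-t)
w=manip.grab_frame('wrist'); save(w,'w1.png',1.4)
d=manip.outline_of(w,'holder_floor'); print([(x['score'],x['box']) for x in d])
if d:
    r=fitbox([(w,d[0]['pixels'])],[.553,-.335,-.77]); print(r.x,r.fun)
    x=r.x
else: x=[.553,-.334,-.77]
P,Q=boxpts(*x); im=w['color'].copy()[:,:,::-1]; im=cv2.resize(im,None,fx=1.4,fy=1.4)
for A in (P[:4],P[4:],Q): cv2.polylines(im,[np.round(proj(w,A)*1.4).astype(int)],True,(0,0,255),1)
cv2.imwrite('pics/w1o.png',im)
# carry on to blue in front of the balance, checking feasibility only
for p,yaw in (([.45,-.05,.28],.8),([.436,.295,.28],.8),([.436,.295,.075],.8),([.436,.295,.075],1.8),([.436,.295,.075],2.8)):
    print(p,yaw,manip.solve_ik(p,down(yaw)))
E
```

```text
dt 1.4500000000000002
[(0.74, [211.2, 101.7, 342.7, 257.1])]
[ 0.55310983 -0.33295971 -0.77902022] 0.0010202386183664203
[0.45, -0.05, 0.28] 0.8 [ 0.15016257  0.16827157 -0.1713042   1.84168853  0.03150958  1.13424053
 -0.80289101]
[0.436, 0.295, 0.28] 0.8 [-0.35760209  0.303455   -0.44488152  1.674838    0.13871045  1.19460269
 -1.60662581]
[0.436, 0.295, 0.075] 0.8 [-0.54123971  0.50482546 -0.20760039  1.96797134  0.15840188  0.68409331
 -1.61751987]
[0.436, 0.295, 0.075] 1.8 [-0.36259556  0.53066355 -0.47203449  1.96156571  0.3524029   0.72981785
 -0.81567914]
[0.436, 0.295, 0.075] 2.8 [-0.22064497  0.57316699 -0.69391923  1.95666479  0.50899616  0.79196143
  0.02492214]
```

View pics/w1o.png

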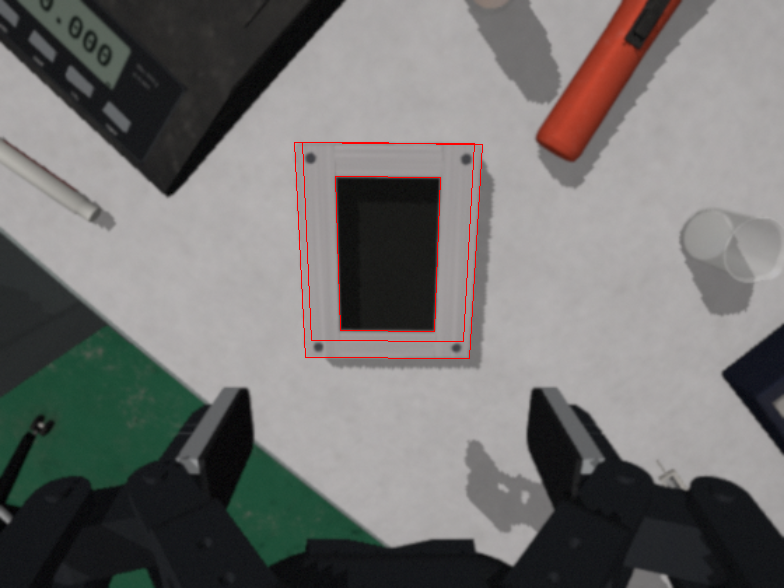

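The box fit overlays exactly on the outer and opening edges (opening corners at about (337,178) to (440,330)). Now I go to the blue cylinder.

Run:
```python
from h import *
t=manip.current_clock()
manip.move_linear([.553,-.335,.26],down(.80),rate=.3)
manip.move_linear([.45,-.15,.28],down(.8),rate=.3)
manip.move_linear([.45,.10,.28],down(1.3),rate=.3)
manip.move_linear([.436,.295,.24],down(1.8),rate=.3); print('dt',manip.current_clock()-t)
w=manip.grab_frame('wrist'); save(w,'w2.png',1.4)
for n in('blue','orange'):
    d=manip.outline_of(w,n+'_cylinder_center'); print(n,[(x['score'],x['box']) for x in d])
cv2.imwrite('pics/w2c.png',cv2.resize(w['color'][60:340,140:420,::-1],None,fx=2,fy=2,interpolation=cv2.INTER_CUBIC))
np.save('w2pose.npy',w['pose'])
```

```text
dt 3.1083
blue [(0.69, [248.7, 135.6, 316.6, 207.3])]
orange [(0.73, [237.0, 252.3, 295.0, 351.0])]
```

View pics/w2c.png

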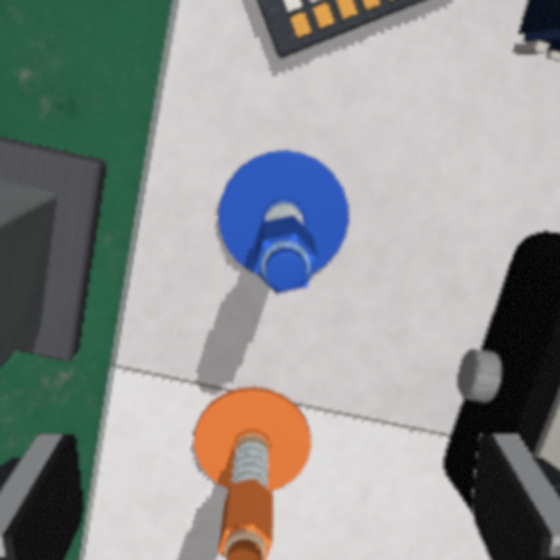

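```bash
cat >> h.py <<'E'
def ringpts(x,y,z,r,n=48,a=0):
    t=a+np.arange(n)*2*np.pi/n; return np.c_[x+r*np.cos(t),y+r*np.sin(t),np.full(n,z)]
RC=.013/np.cos(np.pi/6)
def cylsil(f,x,y,a):
    im=np.zeros((840,1120),np.float32)
    def fill(P): cv2.fillConvexPoly(im,np.round(cv2.convexHull(proj(f,P).astype(np.float32))*32+8).astype(int),1,shift=4)
    fill(np.r_[ringpts(x,y,0,.04),ringpts(x,y,.008,.04)])
    fill(np.r_[ringpts(x,y,.072,RC,6,a+np.pi/6),ringpts(x,y,.116,RC,6,a+np.pi/6)])
    return cv2.GaussianBlur(cv2.resize(im,(560,420),interpolation=cv2.INTER_AREA),(0,0),1)
E
python3 - <<'E'
from h import *
t=manip.current_clock()
w=manip.grab_frame('wrist')
m=bluemask(w); n,l,st,c=cv2.connectedComponentsWithStats(m); 
p0=onplane(w,[[282,168]],.008)[0]; k=l[165,265]; m=(l==k).astype(np.uint8); print(p0,st[k])
h=cv2.fillPoly(np.zeros_like(m),cv2.findContours(m,cv2.RETR_EXTERNAL,cv2.CHAIN_APPROX_NONE)[0],1)
mb=cv2.GaussianBlur(h.astype(np.float32),(0,0),1)
# fit on rows away from stopper end
cost=lambda v:((cylsil(w,v[0],v[1],0)-mb)[:180]**2).sum()
r=minimize(cost,p0[:2],method='Nelder-Mead',options=dict(initial_simplex=[p0[:2],p0[:2]+[.01,0],p0[:2]+[0,.01]],xatol=1e-4)); x,y=r.x; print(r.x,r.fun)
g=cv2.GaussianBlur(w['color'].astype(np.float32),(0,0),.7)
gm=np.abs(np.stack([cv2.Sobel(g,-1,1,0),cv2.Sobel(g,-1,0,1)])).max((0,3))
best=[]
for a in np.arange(0,60,3):
    A=np.deg2rad(a)+np.pi/6; cs=[]
    B=ringpts(x,y,.072,RC,6,A);Tp=ringpts(x,y,.116,RC,6,A)
    s=[]
    cam=w['pose'][:3,3]
    for i in range(6):
        d=B[i]-[x,y,.072]
        if d@(cam-B[i])<-.0: continue
        L=B[i]+np.linspace(.15,.85,25)[:,None]*(Tp[i]-B[i]); u=proj(w,L).astype(np.float32)
        s.append(cv2.remap(gm,u[:,0],u[:,1],1).mean())
    best.append((a,round(float(np.mean(s)),1)))
print(best)
crop=cv2.resize(w['color'][110:230,220:340,::-1],None,fx=5,fy=5,interpolation=cv2.INTER_CUBIC)
a=max(best,key=lambda b:b[1])[0]; ims=[crop.copy()]; 
A=np.deg2rad(a)+np.pi/6; B=ringpts(x,y,.072,RC,6,A);Tp=ringpts(x,y,.116,RC,6,A)
f5=lambda P:np.round((proj(w,P)-[220,110]+.5)*5).astype(int)
for Q in (ringpts(x,y,.008,.04),B,Tp): cv2.polylines(crop,[f5(Q)],True,(0,255,255),1)
cv2.imwrite('pics/w2o.png',cv2.resize(np.hstack([ims[0],crop]),(800,400)))
E
```

```text
[0.44168806 0.29540357 0.008     ] [ 249  136   64   69 3002]
[0.44087225 0.29294545] 22.651254653930664
[(np.int64(0), 75.3), (np.int64(3), 75.6), (np.int64(6), 76.5), (np.int64(9), 80.7), (np.int64(12), 80.3), (np.int64(15), 82.7), (np.int64(18), 81.7), (np.int64(21), 78.1), (np.int64(24), 75.3), (np.int64(27), 71.1), (np.int64(30), 65.6), (np.int64(33), 59.1), (np.int64(36), 55.0), (np.int64(39), 57.2), (np.int64(42), 59.7), (np.int64(45), 63.4), (np.int64(48), 67.6), (np.int64(51), 71.8), (np.int64(54), 69.9), (np.int64(57), 72.7)]
```

View pics/w2o.png

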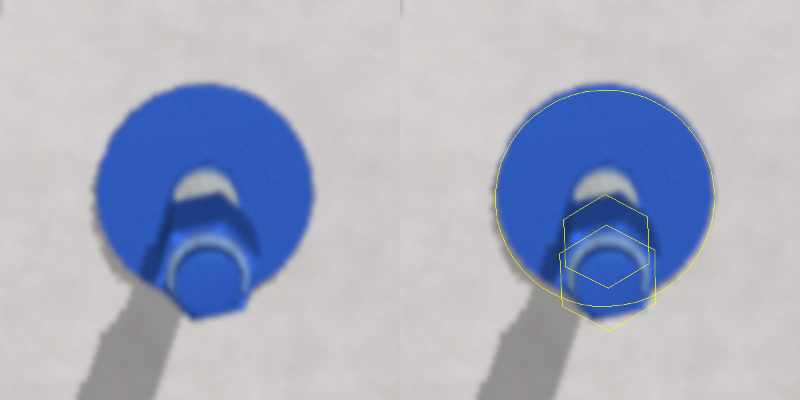

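Run:
```python
from h import *
w=manip.grab_frame('wrist')
m=bluemask(w); n,l,st,c=cv2.connectedComponentsWithStats(m); k=l[165,265]; m=(l==k).astype(np.uint8)
h=cv2.fillPoly(np.zeros_like(m),cv2.findContours(m,cv2.RETR_EXTERNAL,cv2.CHAIN_APPROX_NONE)[0],1)
mb=cv2.GaussianBlur(h.astype(np.float32),(0,0),1)
res=[]
for a in range(0,60,5):
    f=lambda v:((cylsil(w,v[0],v[1],np.deg2rad(a))-mb)**2).sum()
    r=minimize(f,[.4405,.295],method='Nelder-Mead',options=dict(initial_simplex=[[.4405,.295],[.445,.295],[.4405,.299]],xatol=1e-4)); res.append((round(r.fun,1),a,r.x.round(4).tolist()))
print(*res,sep='\n')
```

```text
(np.float64(565.6), 0, [0.4406, 0.2953])
(np.float64(562.2), 5, [0.4402, 0.2952])
(np.float64(565.4), 10, [0.4401, 0.2954])
(np.float64(563.8), 15, [0.4404, 0.2953])
(np.float64(567.3), 20, [0.4404, 0.2952])
(np.float64(564.2), 25, [0.4401, 0.2952])
(np.float64(561.4), 30, [0.4402, 0.2952])
(np.float64(565.8), 35, [0.4403, 0.2953])
(np.float64(565.4), 40, [0.4402, 0.295])
(np.float64(563.9), 45, [0.4403, 0.2952])
(np.float64(561.9), 50, [0.4402, 0.2952])
(np.float64(564.1), 55, [0.4404, 0.2952])
```

Run:
```python
from h import *
w=manip.grab_frame('wrist'); x,y=.4403,.2952
g=cv2.GaussianBlur(w['color'].astype(np.float32),(0,0),.7)
gm=np.abs(np.stack([cv2.Sobel(g,-1,1,0),cv2.Sobel(g,-1,0,1)])).max((0,3))
best=[]
for a in np.arange(-30,30,3):
    A=np.deg2rad(a)+np.pi/6
    B=ringpts(x,y,.072,RC,6,A);T=ringpts(x,y,.116,RC,6,A)
    s=[]
    for i in range(6):
        L=T[i]+np.linspace(0.05,.95,25)[:,None]*(T[(i+1)%6]-T[i]); u=proj(w,L).astype(np.float32)
        s.append(cv2.remap(gm,u[:,0],u[:,1],1).mean())
    best.append((int(a),round(float(np.mean(s)),1)))
print(best)
c0=cv2.resize(w['color'][130:230,240:340,::-1],None,fx=4,fy=4,interpolation=cv2.INTER_CUBIC); out=[]
for a in (1,max(best,key=lambda b:b[1])[0]):
    c=c0.copy(); A=np.deg2rad(a)+np.pi/6
    for Q in (ringpts(x,y,.008,.04),ringpts(x,y,.072,RC,6,A),ringpts(x,y,.116,RC,6,A)): cv2.polylines(c,[np.round((proj(w,Q)-[240,130]+.5)*4).astype(int)],True,(0,255,255),1)
    out.append(c)
cv2.imwrite('pics/w3.png',np.hstack(out))
```

```text
[(-30, 155.1), (-27, 157.4), (-24, 160.4), (-21, 163.7), (-18, 167.3), (-15, 171.4), (-12, 175.7), (-9, 180.4), (-6, 183.8), (-3, 184.5), (0, 181.4), (3, 177.0), (6, 172.2), (9, 167.0), (12, 164.0), (15, 160.3), (18, 157.3), (21, 155.7), (24, 154.8), (27, 154.4)]
```

View pics/w3.png

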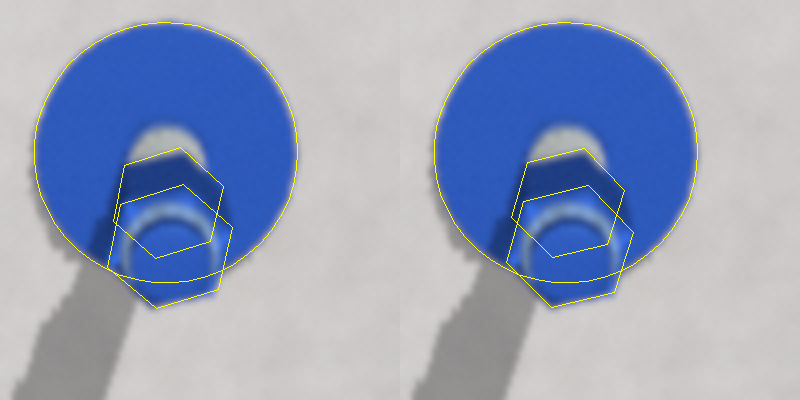

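The −3° overlay on the right matches the guard edges and the foot rim, so the foot centre is (0.4403, 0.2952). I grasp across two flats with tool yaw 87°.

Run:
```python
from h import *
t=manip.current_clock(); print(t)
q=down(np.deg2rad(87)); p=[.4403,.2952]
manip.move_linear(p+[.17],q,rate=.2)
print(manip.move_linear(p+[.076],q,rate=.12,max_force=8))
print(manip.current_tool_pos(),manip.current_contact_force())
print(manip.set_gripper(.015),manip.current_grip_width(),manip.current_contact_force())
f0=manip.current_contact_force()
manip.move_linear(p+[.10],q,rate=.1); print(manip.current_grip_width(),np.subtract(manip.current_contact_force(),f0))
w=manip.grab_frame('wrist'); save(w,'w4.png',1.2)
print(manip.current_clock()-t)
```

```text
5.7083
False
[0.44071421 0.29561792 0.076752  ] [-0.17219822 -0.23819623 -0.11110337]
False 0.021778513537015133 [-1.70579271 -2.61763095  7.16452946]
0.021661667510900092 [ 1.52626948  2.31693598 -8.97595076]
2.5166999999999993
```

View pics/w4.png

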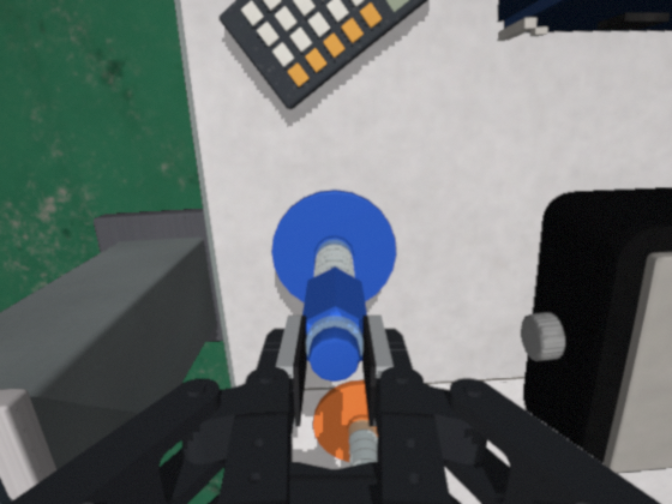

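The grasp looks right: a corner edge of the guard is in the middle at (334,270), pads are on the side flats, and the foot at (335,247) shows no skew. The width reads 21.7 mm instead of 26, so I check how the cylinder hangs once it is lifted.

```bash
cat >> h.py <<'E'
def held(w,name=None):
    """pose of foot in tool frame: least squares on foot contour (underside/top rim), params: tx,ty (lateral at underside), L, tilt a,b"""
    T=np.eye(4);T[:3,:3]=R.from_quat(manip.current_tcp_rot()).as_matrix();T[:3,3]=manip.current_tool_pos()
    m=bluemask(w); cs=cv2.findContours(m,cv2.RETR_EXTERNAL,cv2.CHAIN_APPROX_NONE)[0]; c=max(cs,key=cv2.contourArea)[:,0].astype(float)
    def ring(v,z,r):
        t=np.linspace(0,2*np.pi,181)[:-1]; P=np.c_[r*np.cos(t),r*np.sin(t),np.full(180,-z)]
        P=P@R.from_euler('xy',[v[3],v[4]]).as_matrix().T+[v[0],v[1],v[2]]
        return proj(w,P@T[:3,:3].T+T[:3,3])
    v0=np.array([0,0,.0765,0,0]); e=ring(v0,.008,.04)
    ctr=e.mean(0); top=c[(c[:,1]<ctr[1]+8)&(np.linalg.norm(c-ctr,axis=1)>15)]
    def res(v):
        h=cv2.convexHull(np.r_[ring(v,0,.04),ring(v,.008,.04)].astype(np.float32))
        d=np.array([cv2.pointPolygonTest(h,tuple(map(float,p)),True) for p in top])
        return np.r_[d-.5,(v[2]-.0765)/.001,v[:2]/.002]   # grip point fixed-ish
    r=least_squares(res,v0,x_scale=[.001,.001,.001,.02,.02],loss='soft_l1',diff_step=1e-3)
    return r.x,np.abs(r.fun[:-3]).mean(),np.abs(res(v0)[:-3]).mean(),top,e
E
python3 - <<'E'
from h import *
t=manip.current_clock()
q=down(np.deg2rad(87))
manip.move_linear([.4403,.2952,.285],q,rate=.25); manip.dwell(.2)
f=manip.current_contact_force(); print(f,manip.current_wrist_torque(),manip.current_grip_width())
w=manip.grab_frame('wrist')
v,a,b,top,e=held(w); print(v.round(4),np.rad2deg(v[3:]).round(2),a,b,len(top))
im=cv2.resize(w['color'][120:320,180:380,::-1],None,fx=3,fy=3,interpolation=cv2.INTER_CUBIC)
cv2.polylines(im,[np.round((e-[180,120]+.5)*3).astype(int)],True,(0,255,255),1)
cv2.imwrite('pics/w5.png',im); print(manip.current_clock()-t)
E
```

```text
[-0.36242386  0.23183102 -0.81075154] [-0.03133399 -0.01152905 -0.07396143] 0.021575394693956754
[-0.0019 -0.0001  0.0829 -0.0148  0.0818] [-0.85  4.69] 0.276536156520395 1.6168992883638011 160
1.1417000000000002
```

View pics/w5.png

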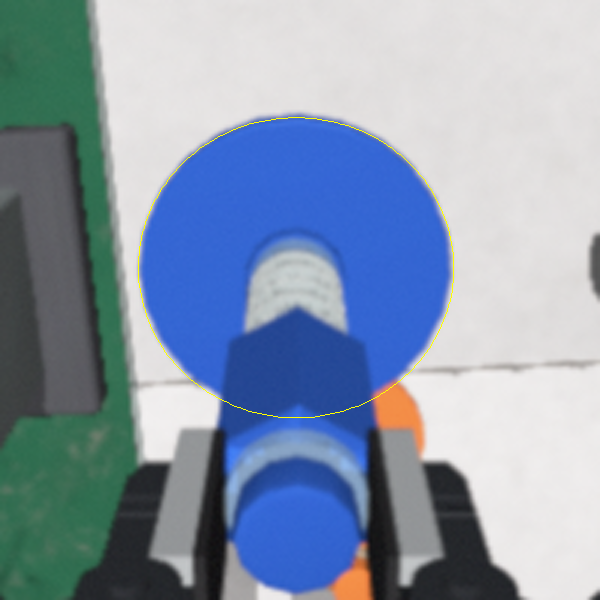

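The expected foot ellipse (yellow) lies exactly on the foot rim, so the cylinder hangs true. The few degrees from the numeric fit come from mask shading. I carry it to the box and tilt above it.

```bash
cat >> h.py <<'E'
BX,BY,B=.5531,-.3330,-.779; L=.0765
def pose(lx,lz,deg):
    """low bottom foot edge at lx (box x), lz above inner floor (mm), tilt deg towards +x lip"""
    th=np.deg2rad(deg); c,s=np.cos(th),np.sin(th)
    x=lx/1e3-.04*c+L*s; z=.004+lz/1e3+.04*s+L*c
    by=np.array([-np.sin(B),np.cos(B),0])
    q=(R.from_rotvec(by*th)*R.from_quat(down(B+np.pi/2))).as_quat()
    return [BX+x*np.cos(B),BY+x*np.sin(B),z],q
def where():
    """achieved lx,lz,box y,tilt"""
    p=np.array(manip.current_tool_pos()); n=-R.from_quat(manip.current_tcp_rot()).as_matrix()[:,2]
    bx=np.array([np.cos(B),np.sin(B),0]); th=np.arctan2(n@bx,n[2]); C=p-L*n
    r=bx*np.cos(th)-np.array([0,0,1])*np.sin(th); l=C+.04*r
    return np.round([(l-[BX,BY,0])@bx*1e3,(l[2]-.004)*1e3,(l-[BX,BY,0])@[-np.sin(B),np.cos(B),0]*1e3,np.rad2deg(th)],2)
E
python3 - <<'E'
from h import *
t=manip.current_clock()
for a in [(27,60,25),(27,3,25),(48,3,25),(50,2,0),(40,2,0)]: print(a,manip.solve_ik(*pose(*a)) is not None)
manip.move_linear([.45,.10,.285],down(1.2),rate=.25)
manip.move_linear([.45,-.15,.285],down(.8),rate=.25)
p,q=pose(27,120,0); manip.move_linear(p,q,rate=.2)
manip.move_linear(*pose(27,45,25),rate=.12); manip.dwell(.2)
print(where(),manip.current_contact_force(),manip.current_grip_width(),manip.current_clock()-t)
w=manip.grab_frame('wrist'); im=w['color'][:,:,::-1].copy(); im=cv2.resize(im,None,fx=1.4,fy=1.4)
P,Q=boxpts(BX,BY,B)
for A in (P[4:],Q): cv2.polylines(im,[np.round(proj(w,A)*1.4).astype(int)],True,(0,0,255),1)
T=R.from_quat(manip.current_tcp_rot()).as_matrix()
E_=ringpts(0,0,L-.008,.04)@T.T+manip.current_tool_pos(); cv2.polylines(im,[np.round(proj(w,E_)*1.4).astype(int)],True,(0,255,255),1)
cv2.imwrite('pics/w6.png',im)
E
```

```text
(27, 60, 25) True
(27, 3, 25) True
(48, 3, 25) True
(50, 2, 0) True
(40, 2, 0) True
[27.34 47.33  0.53 24.8 ] [ 0.19398569 -0.36198191 -1.00055433] 0.02166725485704948 4.2833000000000006
```

View pics/w6.png

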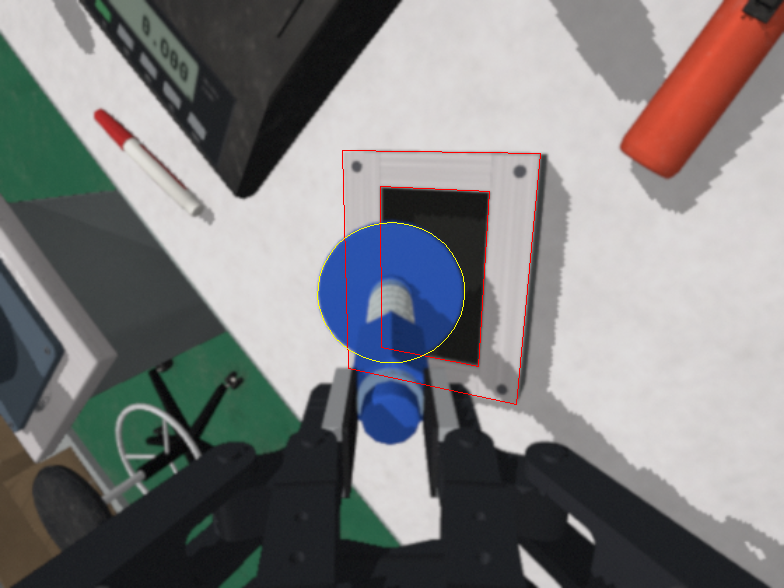

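Both the box edges and the foot outline match the overlay, with the low edge of the foot (464,292) over the opening. I go in, logging the achieved state at each stage.

Run:
```python
from h import *
t=manip.current_clock()
def go(a,rate=.08,mf=12):
    s=manip.move_linear(*pose(*a),rate=rate,max_force=mf); manip.dwell(.1)
    print(a,s,where(),np.round(manip.current_contact_force(),1)); return s
ok=not go((27,12,25)) and not go((27,4,25)) and not go((48,3.5,25))
print(manip.current_grip_width(),manip.current_clock()-t,manip.current_clock())
```

```text
(27, 12, 25) False [27.3  12.23  0.06 24.97] [ 0.1 -0.9 -0.2]
(27, 4, 25) False [ 2.697e+01  3.990e+00 -2.000e-02  2.501e+01] [ 0.1  0.4 -0.8]
(48, 3.5, 25) False [47.55  3.56  0.09 25.02] [ 0.4  0.3 -0.6]
0.021688741081950753 1.5250000000000004 15.225
```

No contact so far. Next I bring it upright in 5° steps about the low edge, centre it, lower it to the floor and check before release.

Run:
```python
from h import *
def go(a,rate=.05,mf=12):
    s=manip.move_linear(*pose(*a),rate=rate,max_force=mf); manip.dwell(.1)
    print(a,s,where(),np.round(manip.current_contact_force(),1)); return s
ok=True
for a in [(48.6,3.5,20),(49.2,3.5,15),(49.6,3.2,10),(50,3,5),(50,3,0),(40,3,0)]:
    if go(a): ok=False;break
if ok:
    go((40,-1.5,0),.02,5)
print(manip.current_grip_width(),manip.current_wrist_torque(),manip.current_clock())
w=manip.grab_frame('wrist'); save(w,'w7.png',1.2); f=manip.grab_frame('scene')
cv2.imwrite('pics/all.png',np.hstack([cv2.resize(w['color'][60:360,140:440,::-1],(400,400)),cv2.resize(f['color'][100:220,270:390,::-1],(400,400),interpolation=2)]))
```

```text
(48.6, 3.5, 20) False [48.58  3.81 -0.16 20.04] [-0.2  0.2 -0.5]
(49.2, 3.5, 15) False [49.5   3.1  -0.3  15.08] [-0.3  0.4 -1.9]
(49.6, 3.2, 10) False [50.22  2.89 -0.26 10.06] [ 0.1 -0.2 -1.5]
(50, 3, 5) False [50.86  2.87 -0.2   5.04] [ 0.4  0.7 -0.5]
(50, 3, 0) False [ 5.107e+01  3.070e+00 -1.200e-01  2.000e-02] [-0.   0.2 -0.8]
(40, 3, 0) False [ 4.015e+01  3.070e+00 -2.000e-02 -0.000e+00] [-0.5 -0.  -1.1]
(40, -1.5, 0) True [ 4.039e+01  1.900e-01  5.500e-01 -4.000e-02] [-0.6  1.   4.9]
0.02127872672140046 [ 0.23413484  0.02850854 -0.00222002] 17.9833
```

View pics/all.png

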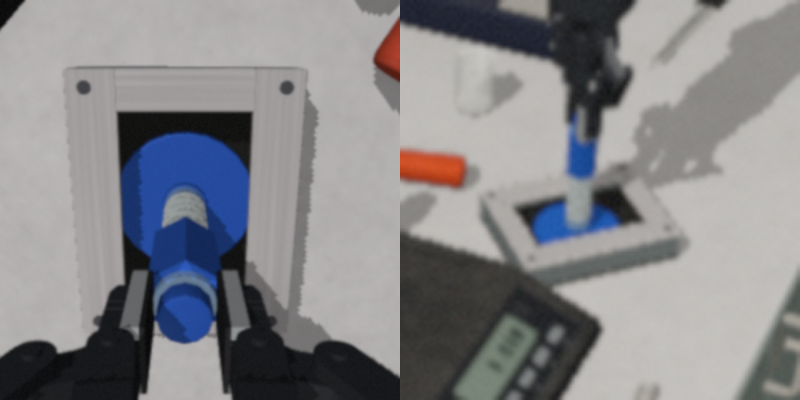

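The foot reaches under both lips (cut off at x≈120 and 250 in the left half). Floor contact came at the expected height, and the tilt is 0°. I release, back off and check.

Run:
```python
from h import *
manip.set_gripper(.06); print(manip.current_grip_width())
p=manip.current_tool_pos(); manip.move_linear([p[0],p[1],p[2]+.16],rate=.12); manip.dwell(.5)
w=manip.grab_frame('wrist'); T=manip.grab_frame('top')
im=cv2.resize(w['color'][:,:,::-1],None,fx=1.2,fy=1.2)
P,Q=boxpts(BX,BY,B); x,y=BX,BY
for A in (Q,ringpts(x,y,.134,.011),ringpts(x,y,.012,.04)): cv2.polylines(im,[np.round(proj(w,A)*1.2).astype(int)],True,(0,255,255),1)
cv2.imwrite('pics/w8.png',im)
print([(round(d['score'],2),np.round(d['box'])) for d in manip.spot_in(T,'orange_cylinder_center')],manip.current_contact_force(),manip.current_clock())
```

```text
0.060073260910543415
[(0.6, array([204., 227., 230., 253.]))] [-0.55015889  0.16939344  0.2570079 ] 20.6667
```

View pics/w8.png

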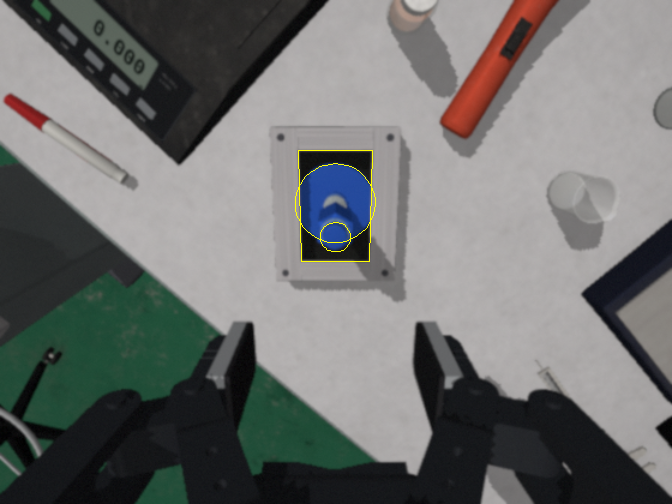

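The foot and the stopper (335,236) both match the model of an upright, centred cylinder. The gripper is clear and the orange cylinder is where it was, so I hand in.

```bash
python3 -c "
from station import manip
print(manip.sign_off())"
```

```text
the job is handed in; nothing more can be done
None
```

The blue-footed cylinder is in the holding box, upright and centred, with its foot on the floor and under both x lips. I handed the job in at about 21 s of the 48 s.

**What I did:** I gripped it across two flats of the guard and carried it in front of the balance. I lowered it tilted 25° and moved its low edge about 14 mm in under the +x lip. Then I brought it upright in 5° steps, centred it, lowered it until it touched the floor and only then let go.

**Last checks:**
- **Seating:** there was no contact on the way in. The floor was felt within 0.2 mm of the expected height, with the tilt reading 0°.
- **After release:** the wrist picture matches the model of an upright, centred cylinder, and the gripper is about 16 cm above its grasp height and clear of it.
- **Orange cylinder:** it was detected at its starting pixels, to within about 4 px on one edge of the box.

**Disagreements:**
- **Grip width:** it read about 21.7 mm where the guard should be 26 mm.
- **Hang in the grip:** one fit to the held foot suggested a tilt of about 5°, but the overlay on the picture showed it hanging straight, so I put that down to shading in the mask.

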